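Set the lamp attenuator to its third click and start the lamp

ROBOT

A 6-joint arm with a two-finger parallel gripper is mounted at the origin on the work surface. World frame = base frame: x ahead of the robot, y to its left, z up, the work surface at z = 0. Lengths are in mm, angles in rad, forces in N, time in s.
With the tool pointing down it reaches from about 275 to 1000 mm from the base axis. Payload 8.4 kg.
Tool frame: the origin (TCP) lies where the fingers leave the gripper's body, on its centre line; the fingertips stand 73 mm ahead of it and the grasp point (between the pads) lies 54 mm ahead of it (grip_point_offset is the distance from the TCP to the grasp point, in mm); z points along the fingers, y is the direction in which the jaws open and shut (so a half turn about z gives the same grasp; the last joint's range is limited). The gripper opens to 85 mm and grips with 20 to 120 N. Pads are 22 mm wide; open, the fingers measure 114 mm over their backs; the gripper's body (76 mm by 85 mm) begins 54 mm behind the grasp point. The pads swing forward as they close: fully open they stand 13 mm farther back than shut.
Start: joints at [-1.176, 0.353, 1.633, -0, 1.155, -0.002], TCP at [241.542, -576.443, 303.881] pointing down, gripper open.
Joint ranges: [-2.63, 2.63], [-0.92, 2.1], [0.06, 2.66], [-1.3, 4.44], [0, 2.69], [-3.02, 3.02]. Speed limits (rad/s): [2.22, 2.22, 2.79, 3.14, 3.14, 3.14].

INTERFACE

Orientations are given as [roll, pitch, yaw] about the fixed x, y, z axes, in that order (R = Rz(yaw) Ry(pitch) Rx(roll)).
In Python, from rig import sense, grab_frame, sign_off, grip_point_offset gives the robot as it stands. The module is installed in compiled form; this text tells all that it offers.
- The arm moves only by the tool drive_tool, never from a script. Its argument "targets" is one flat list of numbers, 7 for each row, row after row: the shift along the tool's x, y, z in m, then the turn, a rotation vector about the tool's x, y, z in rad, then the opening, from 0 (shut) to 1 (fully open). In form: [tx, ty, tz, wx, wy, wz, grip, tx, ty, tz, wx, wy, wz, grip, ...]. A call has 1 to 12 rows; each row is the pose to reach, as a shift and turn from the pose commanded when the call began, along the tool's axes at that moment; what a row does not reach only later rows make up. A row lasts 1/12 s, in which the tool goes at most 41.7 mm and 7.16 degrees, less where a joint would pass 70% of its speed; a pose out of reach is approached as far as the arm can. A call with a gripper value outside its range is refused whole. The fingers move at their own pace and stop on an object; "force" is the grip in N (left out, the last holds). Time passes only in rows, so rows that repeat a pose let the fingers close. It gives the time, the measured TCP pose, the force and the opening at its end, in the units of the state.
- sense(): the state, without advancing time (a new reading comes with each control period).
- grab_frame(name): name is "scene" or "top"; returns a dict with "color" (384x512x3 uint8, blue, green, red), "vertical_fov" (degrees; the focal length in pixels is half the picture's height over the tangent of half this angle, whatever the lens; pixels are square), "cx", "cy" (the principal point, pixels), "k1" (the pictures are not rectified: a ray, as slopes to the right and down, at radius r is drawn at 1 + k1 r^2 times it, then the intrinsics apply), "world_from_camera" (4x4, takes a point from camera to world coordinates). Camera axes: x right, y down, z forward; pixel columns grow to the right and rows downward; lengths in mm; the calibration is good to about 2 mm. A picture is of the moment at which its call begins. There is no depth.
- sign_off(): hands the job in, once; it reports no verdict.
The state is a dict: "clock": time; "qpos": joint angles; "qvel": joint speeds; "joint_efforts": joint torques, N m; "eef_pos": TCP position; "tcp_rot": TCP orientation; "contact_force": force on the tool from outside, world axes, zero at the start; "wrist_torque": the same for the moment, N m; "opening": opening from 0.0 (shut) to 1.0 (fully open).
Only numpy, scipy, OpenCV 4.12 (cv2) and the standard library are available. Lean on these libraries where they do the work, as an engineer would, in place of code of your own. Each camera call takes 0.05 s, during which the arm holds its last target. There are 200 camera calls.

TASK

The part on show needs the lamp at its third light step: push the orange attenuator tab on the grey lamp unit along its slot from the side with a fingertip, away from the closed end (red line), click by click, and stop in the third click stop from closed (the third black line; closed itself is not counted) without running on past it. Only then press the green button fully down with a fingertip to start the lamp, let it come back up, and move clear. Do not pinch the tab, and leave everything else standing where it is.

Things in the scene. Friction and masses are not known exactly. Their poses are not given: they have to be found in the camera images.
- lamp: grey lamp unit, fixed to the table; box 180 (its x) x 270 (its y) x 70 tall, origin at the centre of its underside, x pointing away from the robot at yaw 0, y to the left. On its top, along its y and through its middle (x = 0), runs the attenuator slot, with one red line at the closed end (y = -36) and four black lines at the click stops (y = -18, 0, 18, 36). The top beside the slot is flat.
- tab_center (a point): centre of the orange tab that stands up from the slot: 34 (lamp x) x 14 (lamp y, the way it slides) x 40 tall, from 3 to 43 above the lamp unit's flat top; this point is 23 above that top. Pushing its face on the closed (-y) side drives it to the higher stops; pressing on two opposite faces at once counts as pinching. Its axes are those of the lamp unit
- lever (a joint): how far the tab has slid from the closed end towards the lamp's +y, in m: 0 closed, click stops at 0.018, 0.036, 0.054 (the third) and 0.072 (the end). It starts near closed or the first stop. It takes about 12 N to leave a stop, less and less up to the crest half-way to the next one; there the resistance vanishes and the tab snaps forward by itself into the next stop, and it centres itself there when let go
- start (a joint): travel of the green button in m: 0 up, 0.006 fully down (about 5 N); springs back
- start_top (a point): centre of the top of the green button, 28 across, on the lamp unit's top at its near-left corner; pressed straight down
- stylus_case: bystander, leave alone: blue stylus case, 50 x 28 x 18, lying on the lamp unit's top in its far-left corner; origin at the centre of its underside
- drilled_block: bystander, leave alone: aluminium block with three holes, 60 x 110 x 25, on the table left of the lamp unit; origin at the centre of its underside
- ball_standard: bystander, leave alone: steel calibration ball on a stem, foot 52 across, 77 tall, on the table to the right of the lamp unit; origin at the centre of its underside
- driver: bystander, leave alone: screwdriver 150 long, red handle, lying on the table between robot and lamp unit; origin at the centre of its underside
- mug: bystander, leave alone: blue mug 80 across, 90 tall; origin at the centre of its underside
- cleaner: bystander, leave alone: white bottle 56 across, 150 tall; origin at the centre of its underside
- mouse: bystander, leave alone: white computer mouse 100 x 58 x 32; origin at the centre of its underside

How it is judged:
By the outcome, as a careful person would: the job done as asked, in the order asked, and still so for the second after the job is handed in, with the robot touching nothing.
It also fails if it takes over 53 s, if anything falls off the work surface, if the arm or the gripper's body presses on something with over 40 N, if the wrist force passes 120 N, or if a joint passes its speed limit or range.

## Working session

There is one attempt and no reset: what is moved stays moved. The work goes in short steps, Python scripts to look and compute and a tool call to move; the robot and the scene stay as the last step left them, time stands still between calls to the robot, and variables do not carry over. Pictures are saved under pics/ and viewed, about 8 in all and at most 12, crops included, and the job is handed in when it is done.

Besides the shell and the picture viewer there is one more tool, called after ">>>" by a JSON object that holds its "op" and its "data", one argument or row to a line. drive_tool: Moves the arm, as the interface text tells. Its arguments: {"type":"object","properties":{"targets":{"type":"array"},"force":{"type":"number"}},"required":["targets"]}

```bash
mkdir -p pics
python3 - <<'E'
from rig import *
import cv2,pickle
d={n:grab_frame(n) for n in("scene","top")}
pickle.dump(d,open("f0.pkl","wb"))
for n in d: cv2.imwrite(f"pics/{n}0.png",cv2.resize(d[n]["color"],(768,576),interpolation=cv2.INTER_CUBIC))
for n in d: print(n,{k:v for k,v in d[n].items() if k!="color"})
print(sense(),grip_point_offset)
E
```

```text
scene {'vertical_fov': 50.11058044732529, 'cx': 251.5063220478007, 'cy': 192.0380332720138, 'k1': -0.12437949432521783, 'world_from_camera': array([[ 8.41410679e-01,  3.59176910e-01, -4.03757373e-01,
         1.09945743e+03],
       [ 5.40387116e-01, -5.63573842e-01,  6.24792998e-01,
        -9.19736080e+02],
       [-3.13587525e-03, -7.43892783e-01, -6.68291624e-01,
         1.04649661e+03],
       [ 0.00000000e+00,  0.00000000e+00,  0.00000000e+00,
         1.00000000e+00]])}
top {'vertical_fov': 49.44306051575217, 'cx': 254.0397277062568, 'cy': 191.7599719851905, 'k1': -0.11887052345879653, 'world_from_camera': array([[-2.41963666e-03, -9.86670583e-01,  1.62712342e-01,
         3.38565183e+02],
       [-9.99991721e-01,  1.85505966e-03, -3.62162961e-03,
        -2.98882560e+01],
       [ 3.27151430e-03, -1.62719758e-01, -9.86666903e-01,
         1.17785496e+03],
       [ 0.00000000e+00,  0.00000000e+00,  0.00000000e+00,
         1.00000000e+00]])}
{'clock': 0.1, 'qpos': array([-1.17638862e+00,  3.53568399e-01,  1.63403665e+00, -4.01133902e-05,
        1.15520991e+00, -2.39905930e-03]), 'qvel': array([-1.40619341e-03, -2.05119671e-03, -1.42041439e-03,  8.57790680e-04,
       -9.17785142e-05, -1.30549541e-03]), 'joint_efforts': array([ 1.32075318e-03, -6.06358695e+01, -3.42819607e+01,  6.61600711e-05,
        4.01722486e-03,  8.75334450e-06]), 'eef_pos': array([ 241.41248382, -576.1384572 ,  303.25314624]), 'tcp_rot': array([-3.14037027e+00,  3.37466294e-05,  3.96823000e-01]), 'contact_force': array([-0.55931798, -0.63233657,  0.58387402]), 'wrist_torque': array([-0.03523494,  0.01582982, -0.00074248]), 'opening': 1.0001286717788498} 53.900000000000006
```

View pics/top0.png

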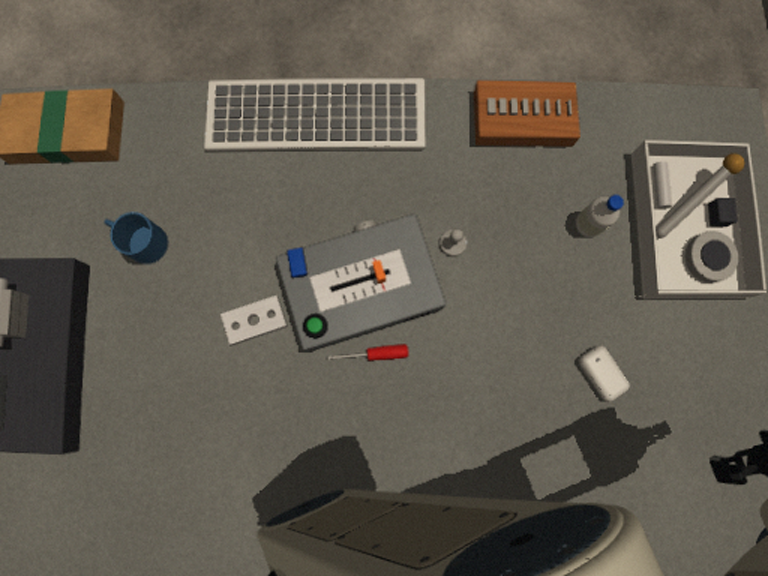

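View pics/scene0.png

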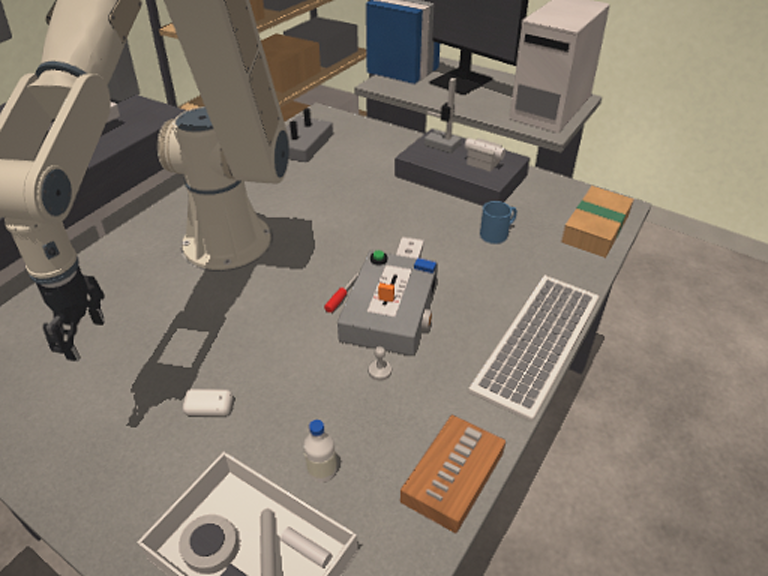

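The top view shows the lamp centred at about (360,283), the tab at (380,271) towards its right end and the button at (315,325). I'll enlarge it in both views.

```bash
cat > h.py <<'E'
import numpy as np,cv2,pickle
def K(f):
    F=192/np.tan(np.radians(f["vertical_fov"]/2)); return np.array([[F,0,f["cx"]],[0,F,f["cy"]],[0,0,1.]])
def D(f): return np.array([f["k1"],0,0,0,0.])
def proj(f,P):
    T=np.linalg.inv(f["world_from_camera"])
    return cv2.projectPoints(np.array(P,float).reshape(-1,3),cv2.Rodrigues(T[:3,:3])[0],T[:3,3],K(f),D(f))[0][:,0]
def back(f,uv,z):
    W=f["world_from_camera"]; n=cv2.undistortPoints(np.array(uv,float).reshape(-1,1,2),K(f),D(f))[:,0]
    d=np.c_[n,np.ones(len(n))]@W[:3,:3].T; return W[:3,3]+d*((z-W[2,3])/d[:,2])[:,None]
def crop(f,name,x,y,w,h,s): cv2.imwrite(name,cv2.resize(f["color"][y:y+h,x:x+w],None,fx=s,fy=s,interpolation=cv2.INTER_CUBIC))
E
python3 - <<'E'
from h import *
d=pickle.load(open("f0.pkl","rb"))
crop(d["top"],"pics/topc.png",175,138,130,100,6)
crop(d["scene"],"pics/scenec.png",215,150,100,100,6)
E
```

```text
(no output)
```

View pics/topc.png

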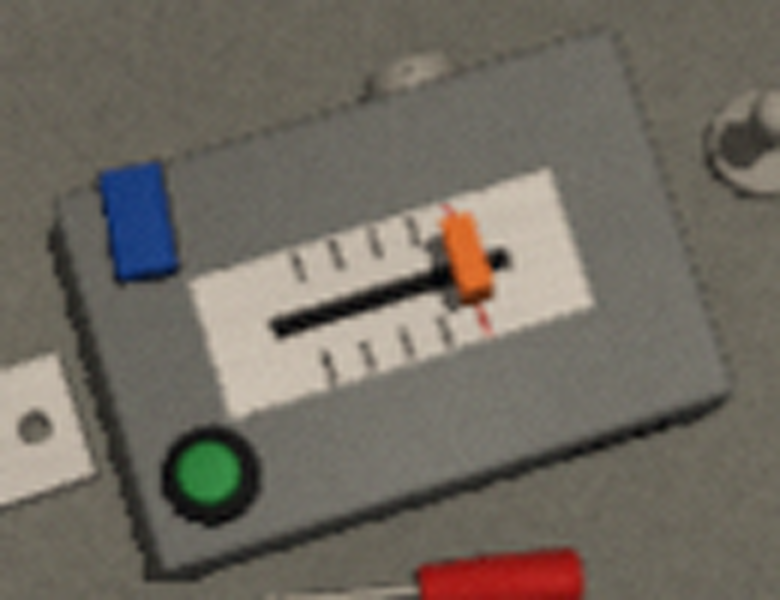

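View pics/scenec.png

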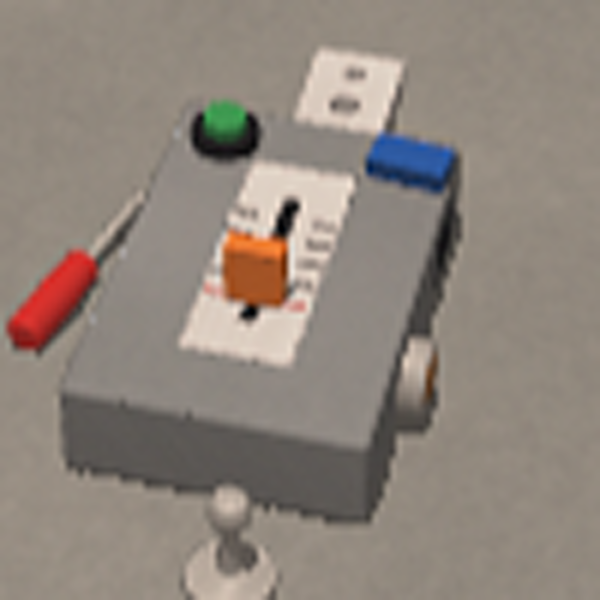

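```bash
cat > fit.py <<'E'
from h import *
from scipy.optimize import least_squares
d=pickle.load(open("f0.pkl","rb")); t,s=d["top"],d["scene"]
tp=lambda a:(np.array(a)+.5)/6-.5+[175,138]; sp=lambda a:(np.array(a)+.5)/6-.5+[215,150]
LT=[(90,135,70),(90,-135,70),(-90,-135,70),(-90,135,70),(0,36,70),(0,18,70),(0,0,70),(0,-18,70)]
UT=tp([(60,200),(613,30),(730,393),(160,570),(314,317),(352.5,305),(390,292),(429.5,280)])
LS=[(-90,-135,70),(90,-135,70),(-90,135,70),(-90,-135,0),(90,-135,0)]
US=sp([(62,393),(370,447),(193,103),(70,470),(370,522)])
def w(p,L):
    L=np.array(L,float); c,q=np.cos(p[2]),np.sin(p[2]); return L@np.array([[c,q,0],[-q,c,0],[0,0,1]])+[p[0],p[1],0]
r=lambda p:np.r_[(proj(t,w(p,LT))-UT).ravel(),(proj(s,w(p,LS))-US).ravel()]
o=least_squares(r,[500,-50,.28],loss="soft_l1",x_scale=[10,10,.1]); p=o.x
print("lamp",p); print(np.round(r(p).reshape(-1,2),2))
for nm,T,S in(("btn",(208,470),(224,112)),("tabtop",None,None)):
    if T:
        ut,us=tp([T])[0],sp([S])[0]
        q=least_squares(lambda P:np.r_[proj(t,P)[0]-ut,proj(s,P)[0]-us],[500,0,80]); c=np.cos(p[2]);si=np.sin(p[2]);dd=q.x[:2]-p[:2]
        print(nm,q.x,"lampframe",c*dd[0]+si*dd[1],-si*dd[0]+c*dd[1],"res",q.fun)
for lv in(0,18):
    y=-36+lv
    C=[(a,y+b,113) for a in(-17,17) for b in(-7,7)]+[(-17,y-7,73),(17,y-7,73)]
    P=w(p,C); print(lv,"top",np.round((proj(t,P)-[175,138]+.5)*6-.5).tolist(),"scene",np.round((proj(s,P)-[215,150]+.5)*6-.5).tolist())
E
python3 fit.py
```

```text
lamp [5.36503444e+02 5.39756949e+00 3.06708486e-01]
[[-2.24 -0.85]
 [-0.26 -1.66]
 [ 1.2  -0.46]
 [-0.15  0.63]
 [-0.22 -0.21]
 [-0.26 -0.21]
 [-0.14 -0.04]
 [-0.36 -0.03]
 [-1.03 -0.87]
 [-0.03  0.17]
 [-1.07 -0.78]
 [-1.38  0.53]
 [-0.81  1.92]]
btn [453.58172054  83.35112397  93.46430131] lampframe -55.5160527932247 99.3515812105872 res [ 0.00898573  0.01100979  0.01981743 -0.00384896]
0 top [[493.0, 281.0], [462.0, 291.0], [469.0, 208.0], [438.0, 218.0], [492.0, 297.0], [469.0, 227.0]] scene [[224.0, 247.0], [231.0, 231.0], [282.0, 257.0], [288.0, 242.0], [224.0, 299.0], [281.0, 309.0]]
18 top [[453.0, 294.0], [422.0, 304.0], [429.0, 220.0], [399.0, 230.0], [454.0, 310.0], [431.0, 239.0]] scene [[232.0, 227.0], [239.0, 212.0], [290.0, 237.0], [296.0, 221.0], [232.0, 278.0], [289.0, 289.0]]
```

The lamp fits at (536.5, 5.4) with yaw 0.307. The tab is at closed, and the button top is at about (454, 83, 93). Next I move over to the closed side of the tab, high up and with the gripper shut.

>>> {"op": "drive_tool", "data": {
  "targets": [0.49,-0.342,0,0,0,0.09,0,0.49,-0.342,0,0,0,0.09,0,0.49,-0.342,0,0,0,0.09,0,0.49,-0.342,0,0,0,0.09,0,0.49,-0.342,0,0,0,0.09,0,0.49,-0.342,0,0,0,0.09,0,0.49,-0.342,0,0,0,0.09,0,0.49,-0.342,0,0,0,0.09,0,0.49,-0.342,0,0,0,0.09,0,0.49,-0.342,0,0,0,0.09,0,0.49,-0.342,0,0,0,0.09,0,0.49,-0.342,0,0,0,0.09,0],
  "force": 40
}}

```text
clock: 1.1
eef_pos: [509.7, -152.0, 303.8]
tcp_rot: [-3.142, 0.0, 0.307]
contact_force: [0.9, -1.1, 0.2]
opening: -0.002
```

>>> {"op": "drive_tool", "data": {
  "targets": [0.073,-0.062,0,0,0,0,0,0.073,-0.062,0,0,0,0,0,0.073,-0.062,0,0,0,0,0,0.073,-0.062,0.03,0,0,0,0,0.073,-0.062,0.06,0,0,0,0,0.073,-0.062,0.09,0,0,0,0,0.073,-0.062,0.09,0,0,0,0,0.073,-0.062,0.09,0,0,0,0]
}}

```text
clock: 1.77
eef_pos: [558.9, -73.0, 212.8]
tcp_rot: [-3.14, 0.004, 0.307]
contact_force: [0.7, -0.2, 0.1]
opening: 0.0
```

```bash
cat > st.py <<'E'
from rig import *
from h import *
import sys
L=np.array([536.5,5.4]);a=.3067
def st():
    s=sense();d=s["eef_pos"][:2]-L;c,q=np.cos(a),np.sin(a)
    print("t%.2f"%s["clock"],"pos",s["eef_pos"].round(1),"lamp xy",(c*d[0]+q*d[1]).round(1),(-q*d[0]+c*d[1]).round(1),"rot",s["tcp_rot"].round(3),"F",s["contact_force"].round(1),"Fy_lamp",round(float(-q*s["contact_force"][0]+c*s["contact_force"][1]),1))
if __name__=="__main__":
    st()
    if len(sys.argv)>1:
        im=[cv2.resize(grab_frame(n)["color"][y:y+80,x:x+65],None,fx=6,fy=6,interpolation=cv2.INTER_CUBIC) for n,x,y in(("top",205,140),("scene",225,145))]
        cv2.imwrite(f"pics/{sys.argv[1]}.png",cv2.hconcat(im))
E
python3 st.py a1
```

```text
t1.77 pos [558.9 -73.  212.8] lamp xy -2.3 -81.5 rot [-3.14   0.004  0.307] F [ 0.7 -0.2  0.1] Fy_lamp -0.4
```

>>> {"op": "drive_tool", "data": {
  "targets": [0.001,0,0.015,0,0,0,0,0.001,0,0.03,0,0,0,0,0.001,0,0.045,0,0,0,0,0.001,0,0.045,0,0,0,0,0.001,0,0.045,0,0,0,0,0.001,0,0.045,0,0,0,0]
}}

```text
clock: 2.37
eef_pos: [561.9, -72.9, 170.7]
tcp_rot: [3.141, -0.002, 0.307]
contact_force: [0.3, -0.2, -0.5]
opening: 0.002
```

```bash
python3 st.py a2
```

```text
t2.37 pos [561.9 -72.9 170.7] lamp xy 0.6 -82.3 rot [ 3.141e+00 -2.000e-03  3.070e-01] F [ 0.3 -0.2 -0.5] Fy_lamp -0.3
```

View pics/a2.png

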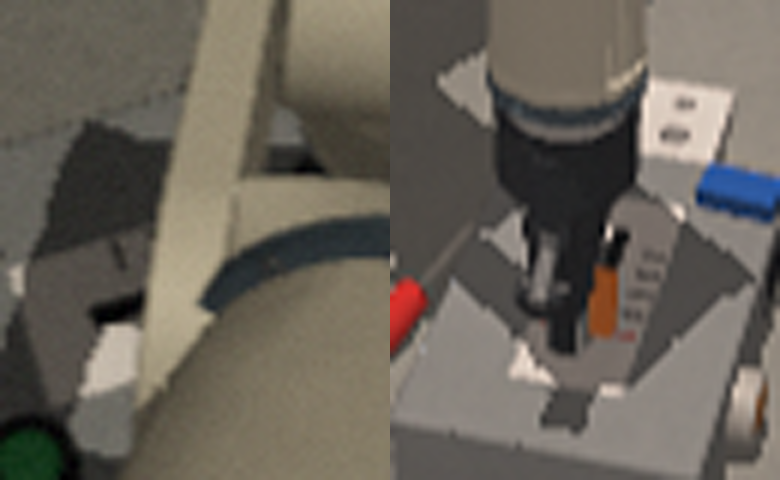

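The finger tip shows at crop (565,352) and the tab at (603,300), still at the red line. Before pushing I check the tip length against its projection.

Run:
```python
from h import *
s=pickle.load(open("f0.pkl","rb"))["scene"]
for z in(110,98,85): print(z,((proj(s,[561.9,-72.9,z])[0]-[225,145]+.5)*6+[390,0]).round())
```

```text
110 [567. 332.]
98 [567. 348.]
85 [567. 365.]
```

The tip length of 73 mm with the gripper shut is confirmed. I lower 8 mm and close the gap.

>>> {"op": "drive_tool", "data": {
  "targets": [0,0,0.004,0,0,0,0,0,0,0.008,0,0,0,0,0,-0.005,0.008,0,0,0,0,0,-0.009,0.008,0,0,0,0,0,-0.012,0.008,0,0,0,0,0,-0.015,0.008,0,0,0,0,0,-0.017,0.008,0,0,0,0,0,-0.019,0.008,0,0,0,0,0,-0.02,0.008,0,0,0,0,0,-0.02,0.008,0,0,0,0,0,-0.02,0.008,0,0,0,0]
}}

```text
clock: 3.38
eef_pos: [554.9, -53.5, 160.9]
tcp_rot: [3.142, -0.0, 0.307]
contact_force: [-0.9, -0.2, -0.8]
opening: 0.003
```

```bash
python3 st.py
```

```text
t3.38 pos [554.9 -53.5 160.9] lamp xy -0.2 -61.7 rot [ 3.142 -0.     0.307] F [-0.9 -0.2 -0.8] Fy_lamp 0.1
```

Now I go 4 mm at a slow pace to find contact.

>>> {"op": "drive_tool", "data": {
  "targets": [0,-0.001,0,0,0,0,0,0,-0.002,0,0,0,0,0,0,-0.003,0,0,0,0,0,0,-0.004,0,0,0,0,0,0,-0.004,0,0,0,0,0,0,-0.004,0,0,0,0,0]
}}

```text
clock: 3.88
eef_pos: [553.6, -49.7, 160.9]
tcp_rot: [3.142, 0.0, 0.307]
contact_force: [0.5, -0.5, 0.0]
opening: 0.002
```

```bash
python3 st.py
```

```text
t3.88 pos [553.6 -49.7 160.9] lamp xy -0.3 -57.7 rot [3.142 0.    0.307] F [ 0.5 -0.5  0. ] Fy_lamp -0.6
```

>>> {"op": "drive_tool", "data": {
  "targets": [0,-0.001,0,0,0,0,0,0,-0.002,0,0,0,0,0,0,-0.003,0,0,0,0,0,0,-0.003,0,0,0,0,0,0,-0.003,0,0,0,0,0]
}}

```text
clock: 4.3
eef_pos: [552.9, -47.1, 160.9]
tcp_rot: [3.141, -0.0, 0.307]
contact_force: [0.6, -3.5, -0.8]
opening: 0.002
```

```bash
python3 st.py
```

```text
t4.30 pos [552.9 -47.1 160.9] lamp xy -0.2 -55.0 rot [ 3.141 -0.     0.307] F [ 0.6 -3.5 -0.8] Fy_lamp -3.6
```

>>> {"op": "drive_tool", "data": {
  "targets": [0,-0.001,0,0,0,0,0,0,-0.002,0,0,0,0,0,0,-0.002,0,0,0,0,0]
}}

```text
clock: 4.55
eef_pos: [552.6, -46.2, 161.0]
tcp_rot: [3.139, -0.0, 0.308]
contact_force: [1.9, -11.3, -2.2]
opening: 0.0
```

>>> {"op": "drive_tool", "data": {
  "targets": [0,-0.001,0,0,0,0,0,0,-0.002,0,0,0,0,0,0,-0.002,0,0,0,0,0]
}}

```text
clock: 4.8
eef_pos: [551.7, -43.6, 160.9]
tcp_rot: [3.141, -0.0, 0.307]
contact_force: [1.4, -2.0, -0.7]
opening: -0.001
```

>>> {"op": "drive_tool", "data": {
  "targets": [0,-0.001,0,0,0,0,0,0,-0.002,0,0,0,0,0,0,-0.002,0,0,0,0,0]
}}

```text
clock: 5.05
eef_pos: [550.9, -40.9, 160.9]
tcp_rot: [-3.141, -0.0, 0.307]
contact_force: [0.4, -0.2, -1.1]
opening: -0.003
```

>>> {"op": "drive_tool", "data": {
  "targets": [0,-0.001,0,0,0,0,0,0,-0.002,0,0,0,0,0,0,-0.002,0,0,0,0,0]
}}

```text
clock: 5.3
eef_pos: [550.2, -38.8, 160.9]
tcp_rot: [-3.141, 0.0, 0.307]
contact_force: [-0.2, -0.4, 0.2]
opening: 0.001
```

```bash
python3 st.py
```

```text
t5.30 pos [550.2 -38.8 160.9] lamp xy -0.3 -46.3 rot [-3.141  0.     0.307] F [-0.2 -0.4  0.2] Fy_lamp -0.3
```

The force peaked at about 11 N and then vanished, so it looks like one click. A look to confirm.

```bash
python3 st.py a3
```

```text
t5.30 pos [550.2 -38.8 160.9] lamp xy -0.3 -46.3 rot [-3.141  0.     0.307] F [-0.2 -0.4  0.2] Fy_lamp -0.3
```

View pics/a3.png

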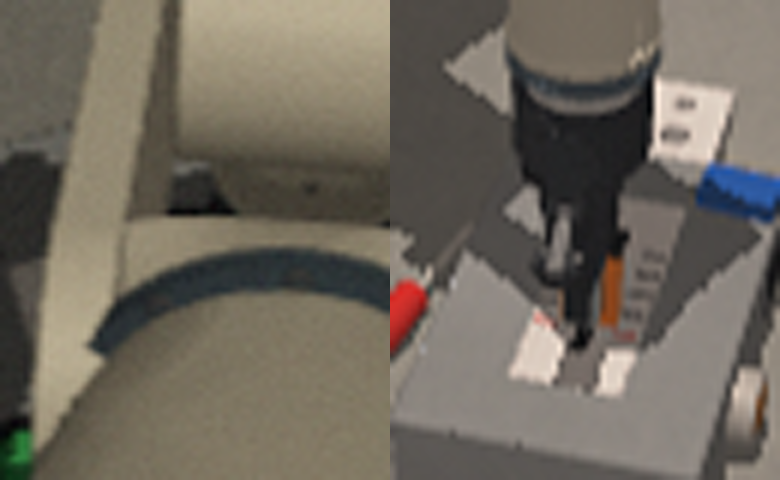

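The tab's lower right edge moved from (615,337) to (620,325), which is towards the first stop (predicted (619,319)). I continue in small steps.

>>> {"op": "drive_tool", "data": {
  "targets": [0,-0.001,0,0,0,0,0,0,-0.002,0,0,0,0,0,0,-0.003,0,0,0,0,0,0,-0.004,0,0,0,0,0,0,-0.005,0,0,0,0,0,0,-0.005,0,0,0,0,0]
}}

```text
clock: 5.9
eef_pos: [548.7, -34.2, 160.9]
tcp_rot: [-3.141, 0.0, 0.307]
contact_force: [0.1, -0.3, 0.1]
opening: 0.002
```

>>> {"op": "drive_tool", "data": {
  "targets": [0,-0.001,0,0,0,0,0,0,-0.002,0,0,0,0,0,0,-0.002,0,0,0,0,0]
}}

```text
clock: 6.15
eef_pos: [548.2, -32.4, 160.9]
tcp_rot: [-3.142, 0.0, 0.307]
contact_force: [0.6, -0.0, 0.3]
opening: 0.003
```

>>> {"op": "drive_tool", "data": {
  "targets": [0,-0.001,0,0,0,0,0,0,-0.002,0,0,0,0,0,0,-0.002,0,0,0,0,0]
}}

```text
clock: 6.4
eef_pos: [547.6, -30.5, 160.9]
tcp_rot: [3.142, -0.0, 0.307]
contact_force: [0.7, -0.1, -0.4]
opening: 0.002
```

>>> {"op": "drive_tool", "data": {
  "targets": [0,-0.001,0,0,0,0,0,0,-0.002,0,0,0,0,0,0,-0.002,0,0,0,0,0]
}}

```text
clock: 6.65
eef_pos: [547.3, -29.6, 160.9]
tcp_rot: [3.14, -0.0, 0.308]
contact_force: [0.6, -7.3, -1.8]
opening: -0.002
```

```bash
python3 st.py
```

```text
t6.65 pos [547.3 -29.6 160.9] lamp xy -0.2 -36.6 rot [ 3.14  -0.     0.308] F [ 0.6 -7.3 -1.8] Fy_lamp -7.1
```

Contact is at -37, exactly 18 mm past the first contact, so the tab is in stop 1. I push through to stop 2.

>>> {"op": "drive_tool", "data": {
  "targets": [0,-0.001,0,0,0,0,0,0,-0.002,0,0,0,0,0,0,-0.002,0,0,0,0,0]
}}

```text
clock: 6.9
eef_pos: [546.9, -28.2, 160.9]
tcp_rot: [3.139, -0.0, 0.307]
contact_force: [1.9, -8.0, -1.2]
opening: 0.002
```

>>> {"op": "drive_tool", "data": {
  "targets": [0,-0.001,0,0,0,0,0,0,-0.002,0,0,0,0,0,0,-0.002,0,0,0,0,0]
}}

```text
clock: 7.15
eef_pos: [546.0, -25.4, 160.9]
tcp_rot: [3.141, -0.0, 0.307]
contact_force: [0.4, -1.3, -1.1]
opening: 0.001
```

>>> {"op": "drive_tool", "data": {
  "targets": [0,-0.001,0,0,0,0,0,0,-0.002,0,0,0,0,0,0,-0.002,0,0,0,0,0]
}}

```text
clock: 7.4
eef_pos: [545.1, -22.7, 160.9]
tcp_rot: [-3.141, 0.0, 0.307]
contact_force: [-0.1, -0.1, 0.1]
opening: 0.002
```

>>> {"op": "drive_tool", "data": {
  "targets": [0,-0.001,0,0,0,0,0,0,-0.002,0,0,0,0,0,0,-0.002,0,0,0,0,0]
}}

```text
clock: 7.65
eef_pos: [544.5, -20.7, 160.9]
tcp_rot: [-3.141, 0.0, 0.307]
contact_force: [-1.2, 0.6, -0.8]
opening: 0.002
```

```bash
python3 st.py
```

```text
t7.65 pos [544.5 -20.7 160.9] lamp xy -0.3 -27.3 rot [-3.141  0.     0.307] F [-1.2  0.6 -0.8] Fy_lamp 0.9
```

>>> {"op": "drive_tool", "data": {
  "targets": [0,-0.001,0,0,0,0,0,0,-0.002,0,0,0,0,0,0,-0.003,0,0,0,0,0,0,-0.004,0,0,0,0,0,0,-0.005,0,0,0,0,0,0,-0.006,0,0,0,0,0,0,-0.006,0,0,0,0,0]
}}

```text
clock: 8.23
eef_pos: [542.7, -15.2, 160.9]
tcp_rot: [-3.141, 0.0, 0.307]
contact_force: [0.6, 0.6, -0.6]
opening: -0.002
```

>>> {"op": "drive_tool", "data": {
  "targets": [0,-0.001,0,0,0,0,0,0,-0.002,0,0,0,0,0,0,-0.002,0,0,0,0,0]
}}

```text
clock: 8.48
eef_pos: [542.2, -13.4, 160.9]
tcp_rot: [-3.142, -0.0, 0.307]
contact_force: [-1.4, -0.0, 0.1]
opening: -0.001
```

>>> {"op": "drive_tool", "data": {
  "targets": [0,-0.001,0,0,0,0,0,0,-0.002,0,0,0,0,0,0,-0.002,0,0,0,0,0]
}}

```text
clock: 8.73
eef_pos: [541.9, -12.4, 161.0]
tcp_rot: [3.14, -0.0, 0.308]
contact_force: [1.9, -7.5, 0.4]
opening: 0.001
```

```bash
python3 st.py
```

```text
t8.73 pos [541.9 -12.4 161. ] lamp xy -0.2 -18.6 rot [ 3.14  -0.     0.308] F [ 1.9 -7.5  0.4] Fy_lamp -7.7
```

The tab is in stop 2, with contact at -19 as predicted. One more click, stopping as soon as the force has gone.

>>> {"op": "drive_tool", "data": {
  "targets": [0,-0.001,0,0,0,0,0,0,-0.002,0,0,0,0,0,0,-0.002,0,0,0,0,0]
}}

```text
clock: 8.98
eef_pos: [541.4, -10.9, 161.0]
tcp_rot: [3.139, -0.0, 0.307]
contact_force: [1.2, -6.0, -1.6]
opening: -0.004
```

>>> {"op": "drive_tool", "data": {
  "targets": [0,-0.001,0,0,0,0,0,0,-0.002,0,0,0,0,0,0,-0.002,0,0,0,0,0]
}}

```text
clock: 9.23
eef_pos: [540.5, -8.2, 160.9]
tcp_rot: [3.141, -0.0, 0.307]
contact_force: [0.0, -1.6, -0.6]
opening: -0.0
```

>>> {"op": "drive_tool", "data": {
  "targets": [0,-0.001,0,0,0,0,0,0,-0.002,0,0,0,0,0,0,-0.002,0,0,0,0,0]
}}

```text
clock: 9.48
eef_pos: [539.7, -5.5, 160.9]
tcp_rot: [-3.141, 0.0, 0.307]
contact_force: [-0.6, -0.4, 0.9]
opening: -0.001
```

>>> {"op": "drive_tool", "data": {
  "targets": [0,-0.001,0,0,0,0,0,0,-0.002,0,0,0,0,0,0,-0.002,0,0,0,0,0]
}}

```text
clock: 9.73
eef_pos: [539.0, -3.6, 160.9]
tcp_rot: [-3.141, 0.0, 0.307]
contact_force: [-0.0, -0.3, -0.5]
opening: -0.0
```

```bash
python3 st.py
```

```text
t9.73 pos [539.   -3.6 160.9] lamp xy -0.3 -9.3 rot [-3.141  0.     0.307] F [-0.  -0.3 -0.5] Fy_lamp -0.2
```

The pattern matches the two earlier clicks. I back off, rise, and pull aside to see the tab from both cameras.

>>> {"op": "drive_tool", "data": {
  "targets": [0,0.01,0,0,0,0,0,0,0.02,0,0,0,0,0,0,0.025,-0.02,0,0,0,0,0,0.03,-0.05,0,0,0,0,-0.02,0.05,-0.08,0,0,0,0,-0.05,0.08,-0.1,0,0,0,0,-0.08,0.11,-0.1,0,0,0,0,-0.11,0.14,-0.1,0,0,0,0,-0.14,0.17,-0.1,0,0,0,0,-0.14,0.2,-0.1,0,0,0,0,-0.14,0.22,-0.1,0,0,0,0,-0.14,0.22,-0.1,0,0,0,0]
}}

```text
clock: 10.73
eef_pos: [472.7, -260.7, 261.4]
tcp_rot: [3.139, -0.001, 0.303]
contact_force: [0.0, 0.2, -0.2]
opening: 0.0
```

Run:
```python
from st import *
st()
im=[cv2.resize(grab_frame(n)["color"][y:y+80,x:x+65],None,fx=6,fy=6,interpolation=cv2.INTER_CUBIC) for n,x,y in(("top",205,155),("scene",225,145))]
cv2.imwrite("pics/b1.png",cv2.hconcat(im))
exec(open("fit.py").read().split('for lv')[0].split('print("lamp"')[0])
for lv in(36,54,72):
    y=-36+lv; P=w(p,[(-17,y-7,113),(17,y-7,113),(-17,y-7,73),(17,y-7,73)])
    print(lv,((proj(t,P)-[205,155]+.5)*6).round().tolist(),((proj(s,P)-[225,145]+.5)*6+[390,0]).round().tolist())
```

```text
t10.73 pos [ 472.7 -260.7  261.4] lamp xy -141.2 -234.4 rot [ 3.139e+00 -1.000e-03  3.030e-01] F [ 0.   0.2 -0.2] Fy_lamp 0.2
36 [[234.0, 205.0], [210.0, 131.0], [236.0, 220.0], [213.0, 149.0]] [[571.0, 238.0], [628.0, 248.0], [571.0, 289.0], [627.0, 299.0]]
54 [[194.0, 217.0], [171.0, 144.0], [197.0, 232.0], [175.0, 161.0]] [[579.0, 218.0], [635.0, 228.0], [579.0, 269.0], [634.0, 279.0]]
72 [[154.0, 230.0], [131.0, 156.0], [159.0, 244.0], [137.0, 173.0]] [[587.0, 199.0], [643.0, 209.0], [586.0, 250.0], [641.0, 260.0]]
```

View pics/b1.png

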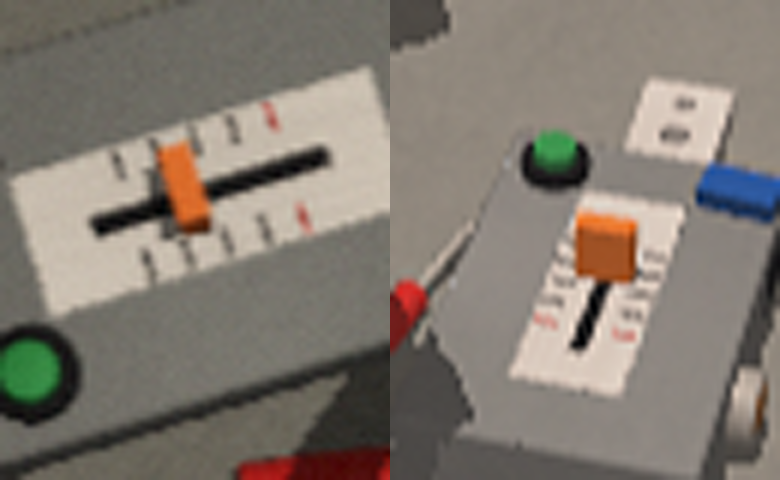

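The tab looks slightly short of stop 3 (top face centre about (184,185), model (167,187)). I measure the lever by orange segmentation in both views, against the initial frames as reference.

```bash
cat > lev.py <<'E'
from st import *
exec(open("fit.py").read().split('print("lamp"')[0])
from itertools import product
def orange(f,box):
    h=cv2.cvtColor(f["color"],cv2.COLOR_BGR2HSV); m=((h[...,0]>5)&(h[...,0]<18)&(h[...,1]>150)&(h[...,2]>90)).astype(np.uint8)
    k=np.zeros_like(m); k[box[1]:box[3],box[0]:box[2]]=1; M=cv2.moments(m*k,True); return np.array([M["m10"],M["m01"]])/M["m00"],M["m00"]
def model(f,lv):
    y=-36+lv; P=proj(f,w(p,list(product((-17,17),(y-7,y+7),(73,113)))))
    hull=cv2.convexHull(P.astype(np.float32)); M=cv2.moments(hull); return np.array([M["m10"],M["m01"]])/M["m00"],M["m00"]
B={"top":(215,165,275,200),"scene":(240,165,275,215)}
def lever(fr):
    for n in B:
        o,ar=orange(fr[n],B[n]); g=np.arange(-10,85,.5); C=np.array([model(fr[n],v)[0] for v in g]); e=np.hypot(*(C-o).T); i=e.argmin()
        print(n,"centroid",o.round(2),"area",ar,model(fr[n],g[i])[1].round(),"lever",g[i],"miss px",e[i].round(2))
if __name__=="__main__":
    lever(d); new={n:grab_frame(n) for n in B}; pickle.dump(new,open("f1.pkl","wb")); lever(new); st()
E
python3 lev.py
```

```text
Traceback (most recent call last):
  File "lev.py", line 16, in <module>
    lever(d); new={n:grab_frame(n) for n in B}; pickle.dump(new,open("f1.pkl","wb")); lever(new); st()
    ~~~~~^^^
  File "lev.py", line 14, in lever
    print(n,"centroid",o.round(2),"area",ar,model(fr[n],g[i])[1].round(),"lever",g[i],"miss px",e[i].round(2))
                                            ^^^^^^^^^^^^^^^^^^^^^^^^^^
AttributeError: 'float' object has no attribute 'round'
```

```bash
sed -i 's/\[1\]\.round()/[1]/' lev.py; python3 lev.py
```

```text
top centroid [252.31 180.58] area 77.0 92.10953359981067 lever -0.5 miss px 0.15
scene centroid [257.22 194.37] area 116.0 117.33632213051897 lever 1.0 miss px 0.11
top centroid [235.18 185.7 ] area 76.0 84.2793378479546 lever 47.0 miss px 0.1
scene centroid [260.46 185.95] area 103.0 112.98466525005642 lever 46.5 miss px 0.12
t10.93 pos [ 471.7 -255.7  260.6] lamp xy -140.6 -229.3 rot [-3.141e+00  1.000e-03  3.070e-01] F [ 0.8  0.6 -0.1] Fy_lamp 0.3
```

Both views agree: the lever is at about 47 mm, just past the crest (45) and not centred at 54. I let half a second pass and measure again to see whether it is creeping forward.

>>> {"op": "drive_tool", "data": {
  "targets": [0,0,0,0,0,0,0,0,0,0,0,0,0,0,0,0,0,0,0,0,0,0,0,0,0,0,0,0,0,0,0,0,0,0,0,0,0,0,0,0,0,0]
}}

```text
clock: 11.43
eef_pos: [472.2, -255.7, 260.9]
tcp_rot: [3.142, -0.0, 0.307]
contact_force: [0.2, 0.5, -0.5]
opening: -0.001
```

```bash
python3 lev.py
```

```text
top centroid [252.31 180.58] area 77.0 92.10953359981067 lever -0.5 miss px 0.15
scene centroid [257.22 194.37] area 116.0 117.33632213051897 lever 1.0 miss px 0.11
top centroid [235.17 185.67] area 76.0 84.2793378479546 lever 47.0 miss px 0.13
scene centroid [260.46 185.95] area 103.0 112.98466525005642 lever 46.5 miss px 0.12
t11.53 pos [ 472.2 -255.9  260.9] lamp xy -140.2 -229.7 rot [ 3.142 -0.     0.307] F [-0.5 -0.3 -0.4] Fy_lamp -0.1
```

It is stationary at about 47, hung just past the crest. I go back beside it and nudge it, with the finger limited short of stop 3's contact position (lamp y = -1.3).

>>> {"op": "drive_tool", "data": {
  "targets": [0.03,-0.04,0,0,0,0,0,0.06,-0.075,0,0,0,0,0,0.09,-0.105,0,0,0,0,0,0.115,-0.14,0,0,0,0,0,0.14,-0.17,0,0,0,0,0,0.14,-0.19,0.02,0,0,0,0,0.14,-0.195,0.05,0,0,0,0,0.14,-0.195,0.08,0,0,0,0,0.14,-0.195,0.1,0,0,0,0,0.14,-0.195,0.1,0,0,0,0,0.14,-0.195,0.1,0,0,0,0]
}}

```text
clock: 12.45
eef_pos: [546.3, -27.7, 160.3]
tcp_rot: [-3.141, 0.002, 0.307]
contact_force: [-0.4, 1.2, 0.5]
opening: 0.005
```

```bash
python3 st.py
```

```text
t12.45 pos [546.3 -27.7 160.3] lamp xy -0.7 -34.5 rot [-3.141e+00  2.000e-03  3.070e-01] F [-0.4  1.2  0.5] Fy_lamp 1.2
```

>>> {"op": "drive_tool", "data": {
  "targets": [0,-0.006,0,0,0,0,0,0,-0.012,0,0,0,0,0,0,-0.017,0,0,0,0,0,0,-0.02,0,0,0,0,0,0,-0.022,0,0,0,0,0,0,-0.023,0,0,0,0,0,0,-0.024,0,0,0,0,0,0,-0.025,0,0,0,0,0,0,-0.026,0,0,0,0,0,0,-0.026,0,0,0,0,0,0,-0.026,0,0,0,0,0]
}}

```text
clock: 13.37
eef_pos: [538.9, -3.0, 160.8]
tcp_rot: [-3.142, 0.0, 0.307]
contact_force: [0.6, -0.4, -0.1]
opening: 0.0
```

```bash
python3 st.py
```

```text
t13.37 pos [538.9  -3.  160.8] lamp xy -0.3 -8.8 rot [-3.142  0.     0.307] F [ 0.6 -0.4 -0.1] Fy_lamp -0.5
```

>>> {"op": "drive_tool", "data": {
  "targets": [0,-0.001,0,0,0,0,0,0,-0.002,0,0,0,0,0,0,-0.002,0,0,0,0,0]
}}

```text
clock: 13.62
eef_pos: [538.2, -1.0, 160.8]
tcp_rot: [-3.142, 0.0, 0.307]
contact_force: [0.3, -0.3, -0.3]
opening: 0.002
```

```bash
python3 st.py
```

```text
t13.62 pos [538.2  -1.  160.8] lamp xy -0.3 -6.6 rot [-3.142  0.     0.307] F [ 0.3 -0.3 -0.3] Fy_lamp -0.4
```

>>> {"op": "drive_tool", "data": {
  "targets": [0,-0.001,0,0,0,0,0,0,-0.002,0,0,0,0,0,0,-0.002,0,0,0,0,0]
}}

```text
clock: 13.87
eef_pos: [537.6, 1.0, 160.9]
tcp_rot: [-3.142, 0.0, 0.307]
contact_force: [0.1, 0.4, -0.3]
opening: 0.001
```

>>> {"op": "drive_tool", "data": {
  "targets": [0,-0.001,0,0,0,0,0,0,-0.002,0,0,0,0,0,0,-0.002,0,0,0,0,0]
}}

```text
clock: 14.12
eef_pos: [537.0, 2.9, 160.9]
tcp_rot: [-3.142, 0.0, 0.307]
contact_force: [-0.8, 0.1, 0.1]
opening: -0.001
```

```bash
python3 st.py
```

```text
t14.12 pos [537.    2.9 160.9] lamp xy -0.3 -2.5 rot [-3.142  0.     0.307] F [-0.8  0.1  0.1] Fy_lamp 0.3
```

>>> {"op": "drive_tool", "data": {
  "targets": [0,0.01,0,0,0,0,0,0,0.02,0,0,0,0,0,0,0.03,-0.02,0,0,0,0,0,0.04,-0.05,0,0,0,0,-0.02,0.06,-0.08,0,0,0,0,-0.05,0.09,-0.1,0,0,0,0,-0.08,0.12,-0.1,0,0,0,0,-0.11,0.15,-0.1,0,0,0,0,-0.14,0.18,-0.1,0,0,0,0,-0.14,0.21,-0.1,0,0,0,0,-0.14,0.23,-0.1,0,0,0,0,-0.14,0.23,-0.1,0,0,0,0]
}}

```text
clock: 15.12
eef_pos: [473.6, -263.7, 261.5]
tcp_rot: [3.139, -0.001, 0.303]
contact_force: [-0.3, -0.6, 0.4]
opening: -0.003
```

```bash
python3 lev.py
```

```text
top centroid [252.31 180.58] area 77.0 92.10953359981067 lever -0.5 miss px 0.15
scene centroid [257.22 194.37] area 116.0 117.33632213051897 lever 1.0 miss px 0.11
top centroid [232.56 186.47] area 75.0 83.10455572674982 lever 54.0 miss px 0.16
scene centroid [260.7  184.69] area 107.0 112.37782179249916 lever 53.0 miss px 0.35
t15.22 pos [ 472.7 -260.2  260.7] lamp xy -141.0 -233.9 rot [-3.141  0.     0.305] F [-0.2  0.1  0.7] Fy_lamp 0.1
```

The lever now reads 54 (top) and 53 (scene), so the tab is in stop 3. Over to the button, staying high.

>>> {"op": "drive_tool", "data": {
  "targets": [0.008,-0.03,0,0,0,0,0,0.016,-0.06,0,0,0,0,0,0.024,-0.095,0,0,0,0,0,0.032,-0.13,0,0,0,0,0,0.042,-0.165,0,0,0,0,0,0.05,-0.2,0,0,0,0,0,0.06,-0.235,0,0,0,0,0,0.068,-0.27,0,0,0,0,0,0.076,-0.3,0,0,0,0,0,0.082,-0.32,0,0,0,0,0,0.085,-0.332,0,0,0,0,0,0.085,-0.332,0,0,0,0,0]
}}

```text
clock: 16.22
eef_pos: [453.0, 85.9, 260.9]
tcp_rot: [-3.141, 0.0, 0.31]
contact_force: [-0.2, -0.1, 0.4]
opening: -0.001
```

>>> {"op": "drive_tool", "data": {
  "targets": [0,0,0.02,0,0,0,0,0,0,0.04,0,0,0,0,0,0,0.06,0,0,0,0,0,0,0.07,0,0,0,0,0,0,0.075,0,0,0,0,0,0,0.075,0,0,0,0,0,0,0.075,0,0,0,0]
}}

```text
clock: 16.8
eef_pos: [454.1, 83.2, 186.3]
tcp_rot: [3.142, -0.0, 0.307]
contact_force: [0.3, 0.2, 0.5]
opening: 0.004
```

```bash
python3 st.py c1
```

```text
t16.80 pos [454.1  83.2 186.3] lamp xy -55.1 99.1 rot [ 3.142 -0.     0.307] F [0.3 0.2 0.5] Fy_lamp 0.1
```

View pics/c1.png

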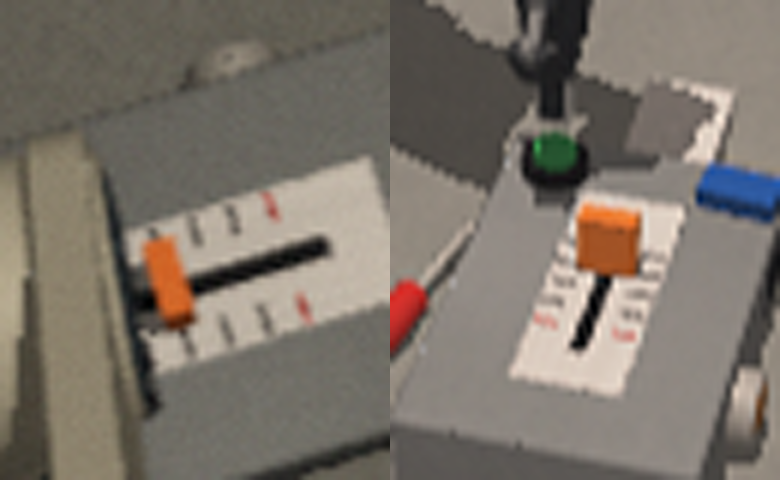

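The tip at (552,115) stands right above the button at (555,150), and the tab covers the third line. I lower slowly to contact.

>>> {"op": "drive_tool", "data": {
  "targets": [0,0,0.005,0,0,0,0,0,0,0.01,0,0,0,0,0,0,0.014,0,0,0,0,0,0,0.017,0,0,0,0,0,0,0.018,0,0,0,0,0,0,0.018,0,0,0,0]
}}

```text
clock: 17.4
eef_pos: [453.6, 83.3, 167.5]
tcp_rot: [-3.141, 0.001, 0.307]
contact_force: [-0.5, -0.5, -0.0]
opening: 0.003
```

>>> {"op": "drive_tool", "data": {
  "targets": [0,0,0.001,0,0,0,0,0,0,0.002,0,0,0,0,0,0,0.003,0,0,0,0,0,0,0.003,0,0,0,0]
}}

```text
clock: 17.73
eef_pos: [453.8, 83.3, 164.8]
tcp_rot: [-3.142, 0.0, 0.307]
contact_force: [0.9, 0.8, 0.3]
opening: -0.002
```

>>> {"op": "drive_tool", "data": {
  "targets": [0,0,0.001,0,0,0,0,0,0,0.002,0,0,0,0,0,0,0.003,0,0,0,0,0,0,0.003,0,0,0,0]
}}

```text
clock: 18.07
eef_pos: [453.9, 83.4, 161.8]
tcp_rot: [3.142, -0.0, 0.307]
contact_force: [-0.8, 0.3, 2.7]
opening: 0.003
```

Contact is at about tip z = 89.5. I continue 2 mm at a time until it bottoms out.

>>> {"op": "drive_tool", "data": {
  "targets": [0,0,0.001,0,0,0,0,0,0,0.002,0,0,0,0,0,0,0.002,0,0,0,0]
}}

```text
clock: 18.32
eef_pos: [453.9, 83.4, 159.8]
tcp_rot: [3.142, -0.0, 0.307]
contact_force: [-0.6, -0.1, 4.1]
opening: -0.001
```

>>> {"op": "drive_tool", "data": {
  "targets": [0,0,0.001,0,0,0,0,0,0,0.002,0,0,0,0,0,0,0.002,0,0,0,0]
}}

```text
clock: 18.57
eef_pos: [453.9, 83.3, 158.5]
tcp_rot: [3.142, 0.0, 0.307]
contact_force: [-4.2, -1.7, 14.9]
opening: -0.003
```

>>> {"op": "drive_tool", "data": {
  "targets": [0,0,0.001,0,0,0,0,0,0,0.002,0,0,0,0,0,0,0.002,0,0,0,0]
}}

```text
clock: 18.82
eef_pos: [454.1, 83.4, 158.0]
tcp_rot: [3.142, -0.0, 0.307]
contact_force: [-11.3, -1.9, 39.8]
opening: -0.0
```

The force rises steeply from 5 to 40 N at z = 158.5, so the button is fully down. I release straight up and move clear.

>>> {"op": "drive_tool", "data": {
  "targets": [0,0,-0.004,0,0,0,0,0,0,-0.01,0,0,0,0,0,0,-0.03,0,0,0,0,0,0,-0.06,0,0,0,0,0,0,-0.09,0,0,0,0,0,0,-0.105,0,0,0,0,-0.008,0.03,-0.105,0,0,0,0,-0.02,0.06,-0.105,0,0,0,0,-0.03,0.095,-0.105,0,0,0,0,-0.04,0.13,-0.105,0,0,0,0,-0.05,0.165,-0.105,0,0,0,0,-0.05,0.2,-0.105,0,0,0,0]
}}

```text
clock: 19.82
eef_pos: [465.0, -124.1, 260.6]
tcp_rot: [-3.141, 0.001, 0.307]
contact_force: [0.7, 0.7, 0.4]
opening: -0.001
```

>>> {"op": "drive_tool", "data": {
  "targets": [-0.008,0.03,0,0,0,0,0,-0.016,0.06,0,0,0,0,0,-0.024,0.09,0,0,0,0,0,-0.03,0.12,0,0,0,0,0,-0.03,0.13,0,0,0,0,0,-0.03,0.13,0,0,0,0,0,-0.03,0.13,0,0,0,0,0,-0.03,0.13,0,0,0,0,0]
}}

```text
clock: 20.48
eef_pos: [476.9, -254.3, 260.5]
tcp_rot: [-3.14, 0.001, 0.307]
contact_force: [-0.6, 0.8, 0.1]
opening: -0.002
```

```bash
python3 lev.py
python3 - <<'E'
from h import *
n=pickle.load(open("f1.pkl","rb"))
cv2.imwrite("pics/d1.png",cv2.hconcat([cv2.resize(n[k]["color"][y:y+150,x:x+130],None,fx=3,fy=3,interpolation=cv2.INTER_CUBIC) for k,x,y in(("top",180,120),("scene",210,130))]))
E
```

```text
top centroid [252.31 180.58] area 77.0 92.10953359981067 lever -0.5 miss px 0.15
scene centroid [257.22 194.37] area 116.0 117.33632213051897 lever 1.0 miss px 0.11
top centroid [232.51 186.43] area 76.0 83.02060593268834 lever 54.5 miss px 0.21
scene centroid [260.7  184.69] area 107.0 112.37782179249916 lever 53.0 miss px 0.35
t20.58 pos [ 477.1 -254.1  260.8] lamp xy -135.0 -229.5 rot [-3.141  0.     0.308] F [-0.1  0.2  0.6] Fy_lamp 0.2
```

View pics/d1.png

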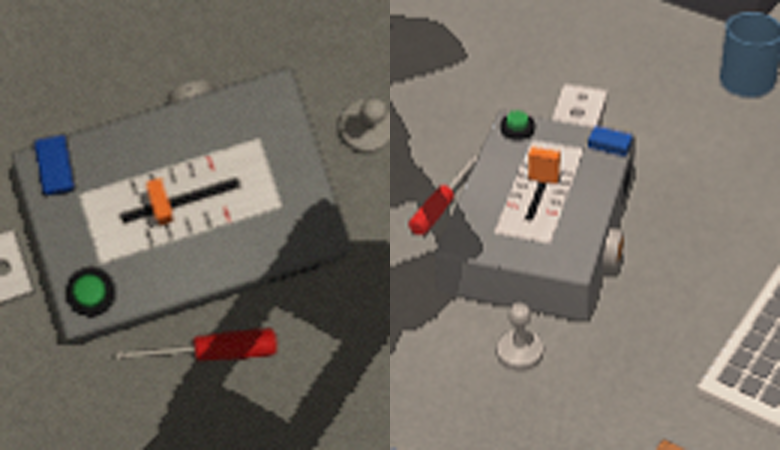

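The tab sits at the third line (top view (160,200)), the button is back up at (90,290), and everything else looks unmoved. I hand in.

```bash
python3 -c "
from rig import *
sign_off()"
```

```text
the job is handed in; nothing more can be done
```

I pushed the tab from its closed side to the third click stop with the shut fingertips, then pressed the green button fully down and released it. The job was handed in at about 20.6 s.

- **Tab position:** The last camera measurements put the lever at 54.5 mm (top view) and 53 mm (scene view), against 54 mm for the third stop. The two views differ by 1.5 mm, about what the calibration allows.
- **One disagreement on the way:** After the third push the tab had hung at about 47 mm, just past the crest, instead of snapping in. I went back and pushed again, stopping short of where contact at the third stop would be. The finger felt no resistance, and afterwards the tab measured 53–54 mm. I did not confirm by force that it is seated in the stop.
- **Button:** The force climbed to about 4 N over the button's travel, then rose steeply as it bottomed out, reaching 39.8 N at the fingertip, more than the 5 N needed. The last picture shows the button back up.
- **Rest of the scene:** In the last picture, cropped around the lamp unit, nothing there looks moved, and no unexpected contact force showed up along the way. The cleaner and mouse were outside that crop, so I did not check them at the end. The arm is well clear with the contact force near zero.

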